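Pry open the slide case with the cranked lever

TASK

The cover of the slide case sits flush in its rim and cannot be gripped: move the timer that lies on it to the upturned foam tray (flat, wholly on the tray), take the cranked lever from its stand, push the lever's toe through the notch in the case's front and pry the cover up with it, then swing the cover right over, well past upright, so that it stays open. Finally put the lever back in its stand as you found it; set things down gently, drop nothing and leave the label roll, marker and forceps where they are.

Things in the scene. Friction and masses are not known exactly. Their poses are not given: they have to be found in the camera images.
- case: Grey slide case fixed to the bench, 130 (x) x 170 (y) x 60 mm high, walls 8 mm; origin at the centre of its underside, +x points from its front (notch side) to its back (hinge side), z up. The closed cover lies inside the rim, its top level with the rim (z 60), its underside at z 54 mm and its front edge at x -55 mm. The space under it is empty above z 32 mm
- notch (a point): Middle of the sill of the pry notch, at the outer face of the front wall: case x -65, y 0, z 40 mm. The notch is cut through the 8 mm front wall, 44 mm wide (y), open from the sill up to the rim, so a blade passes level over the sill and in under the cover
- cover (a joint): Cover angle, rad: 0 closed, grows as its front edge rises, 1.57 upright, 1.92 at its stop leaning back. Hinge line parallel to case y at case x +56, z 60 mm (the cover's upper back edge). The cover is a plate 111 mm from hinge to front edge, 150 mm wide, 6 mm thick, 80 g; its stiff hinge holds it where it is left, lifting the front edge takes about 2 N
- cover_front (a point): Middle of the front edge of the cover, on its upper face, 111 mm from the hinge line; moves with the cover
- lever: Loose cranked steel pry lever, black handle, 120 g. Origin at the elbow, underside of the toe. Toe: flat blade along +x, 24 mm wide (y), z 0 to 3 mm, x -4 to +40 mm. From (0, 0, 3 mm) a shaft (14 mm wide in y, 7 thick, to 48 mm along) and handle (22 mm wide in y, 16 thick, 45 to 125 mm along) rise towards -x, leaning 25 degrees from z
- lever_grip (a point): Middle of the handle, 85 mm up the handle line: lever x -35.9, y 0, z 80.0 mm. Grip here across the 22 mm width (y), the gripper leaning like the handle
- lever_tip (a point): End of the lever's toe: lever x 40, y 0, z 1.5 mm
- stand: Aluminium lever stand fixed to the bench; base 60 mm wide, 6 high, x -55 to 69; origin on its underside, below the lever's elbow. The lever stands with axes parallel to the stand's, origin at stand x 0, y 0, z 6 mm, toe between two cheeks (34 mm apart, 16 high) and behind a 10 mm high stop at x 41 mm, shaft back on a saddle 30 wide, 42 high, sloped alike. It goes out and in along the handle line
- timer: Bench timer, white box 64 x 64 x 22 mm (plain sides to 18 mm, buttons and a small display on top), 70 g, lying flat on the cover; origin at the centre of its underside, z up
- tray: Upturned white foam tube tray fixed to the bench, a flat block 170 x 170 x 28 mm; origin at the centre of its underside
- label_roll: Bystander: roll of labels lying flat, 58 mm across, 24 mm high, origin at the centre of its underside
- marker: Bystander: marker pen lying on the bench, 134 x 14 x 15 mm
- forceps: Bystander: steel forceps lying flat on the bench, 128 x 14 x 8 mm
- lamp (a point): Centre of the underside of the white lamp head, 76 mm across, 32 mm high, that is fixed over the stand: stand x 16, y 0, z 272 mm; its post rises at stand x 58 to 62 mm. It blocks the space straight above the handle, so the gripper must come in leaning like the handle
Mind the look-alikes: they are no part of the job. Leave any brown or yellow look-alike of the timer alone.

How it is judged:
By the outcome, as a careful person would: the job done as asked, in the order asked, and still so for the second after the job is handed in, with the robot touching nothing.
It also fails if it takes over 72 s, if anything falls off the work surface, if the arm or the gripper's body presses on something with over 40 N, if the wrist force passes 120 N, or if a joint passes its speed limit or range.

ROBOT

A 6-joint arm with a two-finger parallel gripper is mounted at the origin on a cart in front of the work surface, level with it; the furniture and walls round the work are solid. World frame = base frame: x ahead of the robot, y to its left, z up, the work surface at z = 0. Lengths are in m, angles in rad, forces in N, time in s.
With the tool pointing down it reaches from about 0.35 to 0.975 m from the base axis. Payload 4.9 kg.
Tool frame: the origin (TCP) lies midway between the tips of the shut fingers; the grasp point (between the pads) lies 19 mm behind it (pinch_z is the distance from the TCP to the grasp point, in m); z points along the fingers, y is the direction in which the jaws open and shut (so a half turn about z gives the same grasp; the last joint's range is limited). The gripper opens to 85 mm and grips with 20 to 120 N. Pads are 22 mm wide; open, the fingers measure 114 mm over their backs; the gripper's body (76 mm by 85 mm) begins 54 mm behind the grasp point. The pads swing forward as they close: fully open they stand 13 mm farther back than shut.
Start: joints at [-1.457, 0.053, 1.613, -0, 1.476, -0.119], TCP at [0.144, -0.608, 0.231] pointing down, gripper open.
Joint ranges: [-3.01, 3.01], [-1.01, 2.22], [0.06, 2.58], [-1.02, 4.17], [0.09, 2.62], [-3.14, 3.14]. Speed limits (rad/s): [2.57, 2.57, 3.14, 3.14, 3.14, 3.14].

INTERFACE

Orientations are given as a unit quaternion [w, x, y, z].
In Python, from bench import move_to, move_l, goto_joints, grip, hold, inverse_kinematics, read_state, snapshot, MotionError, sign_off, pinch_z gives the robot as it stands. Calls block until the motion is done:
- move_to(position, orientation): joint-space move of the TCP to a pose.
- move_l(position, rotation=None, vel=0.15, contact_N=None): straight line of the TCP; rotation=None keeps the orientation; vel is the mean speed in m/s. With contact_N (N) it stops when the force on the tool has changed by that much, and returns True; else False.
- goto_joints(angles): joint-space move.
- grip(opening, effort=None): finger opening in m; effort is the grip in N (None keeps the last); returns when the fingers have stopped.
- hold(seconds).
- inverse_kinematics(position, orientation): joint angles nearest the present ones, or None.
- read_state(): the state.
- snapshot(name): name is "side" or "top"; returns a dict with "image" (480x640x3 uint8, red, green, blue), "depth" (480x640 float32, m along the optical axis (not along the pixel's ray), 0 where there is no reading), "fx", "fy", "cx", "cy" (pixels), "extrinsics" (4x4, takes a point from camera to world coordinates). Camera axes: x right, y down, z forward; pixel columns grow to the right and rows downward; lengths in m; the calibration is good to about 2 mm. A picture is of the moment at which its call begins.
A pose or a line that the arm cannot do raises MotionError and nothing moves.
- sign_off(): hands the job in, once; it reports no verdict.
The state is a dict: "t": time; "joint_positions": joint angles; "qvel": joint speeds; "joint_efforts": joint torques, N m; "position": TCP position; "ee_rot": TCP orientation; "wrist_force": force on the tool from outside, world axes, zero at the start; "wrist_torque": the same for the moment, N m; "width": finger opening in m.
Only numpy, scipy, OpenCV 4.12 (cv2) and the standard library are available. Lean on these libraries where they do the work, as an engineer would, in place of code of your own. Each camera call takes 0.05 s, during which the arm holds its last target. There are 200 camera calls.

## Working session

There is one attempt and no reset: what is moved stays moved. The work goes in short steps, each a Python script; the robot and the scene stay as the last script left them, time stands still between calls to the robot, and variables do not carry over. Pictures are saved under pics/ and viewed, about 8 in all and at most 12, crops included, and the job is handed in when it is done.

```bash
mkdir -p pics; ls; python3 - <<'E'
from bench import *
import cv2,numpy as np
for n in("top","side"):
    s=snapshot(n); cv2.imwrite(f"pics/{n}0.png",s["image"][:,:,::-1]); np.savez(f"{n}0.npz",**s)
    print(n,s["fx"],s["fy"],s["cx"],s["cy"]);print(np.round(s["extrinsics"],4), (s["depth"]>0).mean())
print(read_state(),pinch_z)
E
```

```text
pics
top 515.0789780829458 515.0789780829458 321.4034121882911 237.4889102453429
[[-0.0215 -0.994   0.1071  0.5185]
 [-0.9997  0.0223  0.0066  0.0027]
 [-0.009  -0.1069 -0.9942  1.2663]
 [ 0.      0.      0.      1.    ]] 0.9960416666666667
side 442.02319462082903 442.02319462082903 324.50997004410334 243.23025561560092
[[ 0.8877 -0.306   0.3439  0.3141]
 [-0.4604 -0.5942  0.6595 -0.6133]
 [ 0.0026 -0.7438 -0.6684  0.8006]
 [ 0.      0.      0.      1.    ]] 0.9404720052083333
{'t': 0.1, 'joint_positions': array([-1.45703239e+00,  5.33100169e-02,  1.61416217e+00, -2.17658053e-05,
        1.47601582e+00, -1.18981712e-01]), 'qvel': array([ 0.00148467, -0.00087476, -0.00290907, -0.00116114, -0.00054357,
       -0.00264642]), 'joint_efforts': array([ 1.20213004e-03, -3.94906783e+01, -3.71360421e+01, -8.82048653e-05,
        3.94303279e-03,  3.35030297e-07]), 'position': array([ 0.14409656, -0.60757529,  0.23017081]), 'ee_rot': array([-9.47698763e-04,  9.93235754e-01,  1.16111317e-01, -8.36066704e-06]), 'wrist_force': array([0.5285847 , 0.59489122, 0.24785739]), 'wrist_torque': array([-0.02093193, -0.03547753,  0.03773844]), 'width': 0.08540943747652524} 0.0187
```

View pics/top0.png

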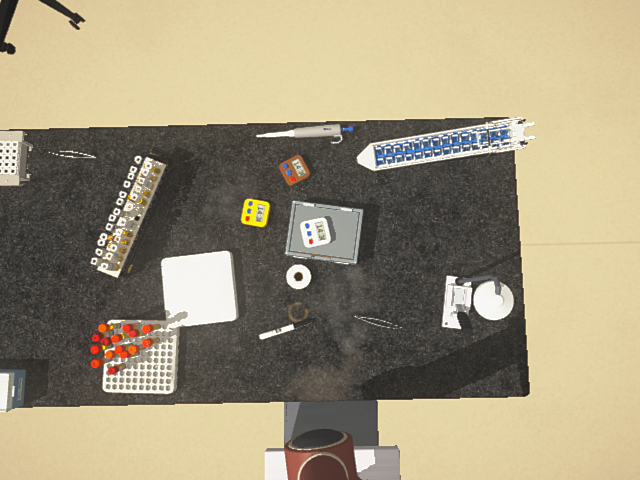

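View pics/side0.png

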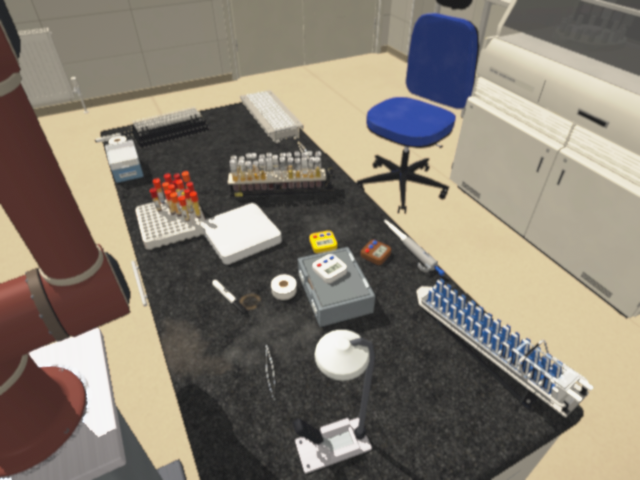

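```bash
python3 - <<'E'
import cv2,numpy as np
t=cv2.imread("pics/top0.png");s=cv2.imread("pics/side0.png")
def c(i,x,y,w,h): return cv2.resize(i[y:y+h,x:x+w],(400,300),interpolation=cv2.INTER_CUBIC)
o=np.vstack([np.hstack([c(t,270,185,108,81),c(t,425,260,108,81)]),np.hstack([c(s,280,240,108,81),c(s,270,320,160,120)])])
cv2.imwrite("pics/crop1.png",o)
E
```

```text
(no output)
```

View pics/crop1.png

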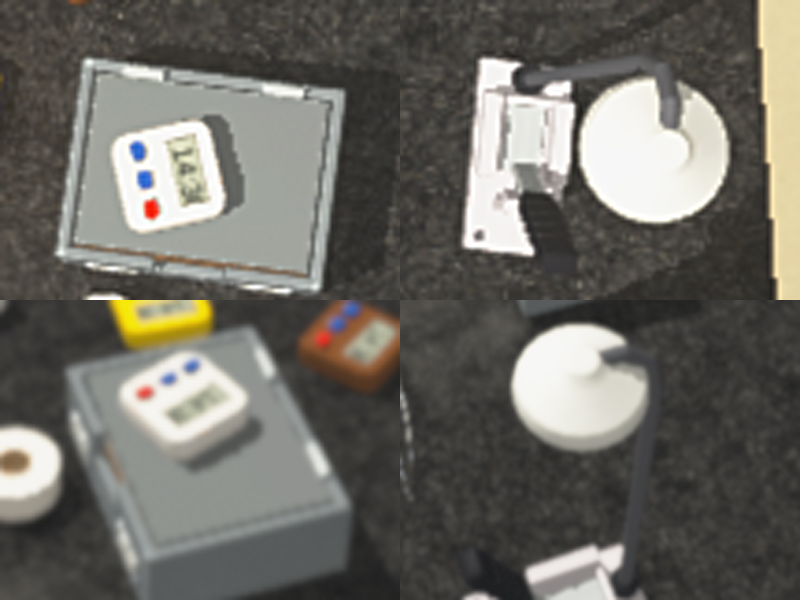

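```bash
cat > geo.py <<'E'
import numpy as np,cv2
def cloud(s):
    h,w=s["depth"].shape; u,v=np.meshgrid(np.arange(w),np.arange(h)); d=s["depth"]
    P=np.stack([(u-s["cx"])/s["fx"]*d,(v-s["cy"])/s["fy"]*d,d],-1); E=s["extrinsics"]
    return P@E[:3,:3].T+E[:3,3]
def ray(s,uv,z):
    uv=np.atleast_2d(uv).astype(float); E=s["extrinsics"]
    r=np.c_[(uv[:,0]-s["cx"])/s["fx"],(uv[:,1]-s["cy"])/s["fy"],np.ones(len(uv))]@E[:3,:3].T
    return E[:3,3]+r*((z-E[2,3])/r[:,2])[:,None]
def blob(s,mask,z,box=None):
    """largest contour in mask (box x0,y0,x1,y1) -> rect on plane z"""
    m=mask.astype(np.uint8)
    if box: k=np.zeros_like(m); k[box[1]:box[3],box[0]:box[2]]=1; m=m*k
    c=max(cv2.findContours(m,cv2.RETR_EXTERNAL,cv2.CHAIN_APPROX_NONE)[0],key=cv2.contourArea)
    p=ray(s,c[:,0,:],z)[:,:2]
    r=cv2.minAreaRect((p*1000).astype(np.float32)); return r,p
E
python3 - <<'E'
from geo import *
t=dict(np.load("top0.npz")); P=cloud(t); Z=P[...,2]; I=t["image"].astype(int); mn=I.min(-1); sat=I.max(-1)-mn
def show(n,m,z,b): r,p=blob(t,m,z,b); print(n,np.round(r[0],1),np.round(r[1],1),round(r[2],2))
b=(275,190,375,275); show("case",(Z>.045)&(Z<.1),.06,b)
show("timer z",(Z>.072),.078,b); show("timer w",(mn>150),.08,(295,208,340,255)); 
print("timer top z",np.percentile(Z[222:245,305:328],[10,50,90]), "cover z",np.median(Z[215:225,340:352]))
show("tray",(Z>.015)&(Z<.05)&(mn>120),.028,(150,240,245,332))
show("roll",(Z>.012)&(mn>90),.024,(280,258,318,295))
b=(435,265,480,335)
show("stand",(mn>110),.006,b); 
show("lamp",(Z>.25)&(mn>130),.29,(465,270,520,330))
m=(Z>.25)&(mn>130); m[:, :465]=0;q=P[m];print("lamp top",np.median(q[:,2]),q[:,2].max(),q[:,:2].min(0),q[:,:2].max(0),"lamp",len(q))
# side: lamp
s=dict(np.load("side0.npz"));Q=cloud(s);k=np.zeros(Q.shape[:2],bool);k[325:385,305:375]=1
q=Q[k&(Q[...,2]>.25)&(s["image"].min(-1)>120)];print("lamp side",q.min(0),q.max(0))
# handle points from depth
m=(I.max(-1)<60)&(Z>.02)&(Z<.15);k[:]=0;k[300:340,440:485]=1
q=P[m&k];print("handle",len(q));h=q[q[:,2]>.05];print(h.mean(0),np.polyfit(h[:,2],h[:,0],1),np.polyfit(h[:,2],h[:,1],1))
# stand base left edge
for v in range(276,330,4):
    u=np.where(mn[v,435:470]>110)[0]; print(v,435+u.min() if len(u) else None,np.round(ray(t,(435+u.min()-.5,v),.006)[0,:2],4) if len(u) else '')
E
```

```text
case [661.4   4.4] [169.6 132.9] 81.24
timer z [659.3  24.6] [63.4 63. ] 11.35
timer w [661.9  20.7] [102.5 107.5] 88.56
timer top z [0.0752482  0.07853062 0.08203392] cover z 0.0598736897755644
tray [528.7 325.7] [178. 209.] 5.54
roll [559.2  68.1] [55.5 55.2] 88.76
stand [ 489.3 -313.6] [ 65.3 125.9] 82.12
lamp [ 498.6 -310.2] [72.7 72.6] 42.69
lamp top 0.2926909006615146 1.266271761501308 [ 0.46262533 -0.34921252] [0.53430927 0.00266908] lamp 1434
lamp side [ 0.31414947 -0.61328991  0.27566597] [ 0.53093273 -0.27845731  0.80063909]
handle 185
[ 0.44711467 -0.30651872  0.09621333] [-0.55943997  0.50094026] [ 0.04797105 -0.31113417]
276 446 [ 0.5531 -0.2892]
280 446 [ 0.5434 -0.2887]
284 445 [ 0.5338 -0.2858]
288 445 [ 0.5241 -0.2854]
292 445 [ 0.5144 -0.2849]
296 444 [ 0.5048 -0.282 ]
300 444 [ 0.4952 -0.2816]
304 444 [ 0.4856 -0.2811]
308 443 [ 0.476  -0.2783]
312 443 [ 0.4665 -0.2778]
316 442 [ 0.457 -0.275]
320 442 [ 0.4474 -0.2745]
324 442 [ 0.4379 -0.2741]
328 452 [ 0.4278 -0.2977]
```

```bash
cat > arm.py <<'E'
import numpy as np
from scipy.spatial.transform import Rotation as R
from bench import *
CASE=np.array([.6614,.0044,0]); CY=np.radians(-8.76)
STAND=np.array([.4825,-.3105,0]); SY=np.radians(-7.8)
def fr(yaw,pitch=0): return R.from_euler('z',yaw)*R.from_euler('y',pitch)   # object frame
def q(r): x=r.as_quat(); return np.r_[x[3],x[:3]]
def down(jaw):  # tool down, jaws along world angle
    y=np.array([np.cos(jaw),np.sin(jaw),0]); z=np.array([0,0,-1.]); return R.from_matrix(np.c_[np.cross(y,z),y,z])
A=np.radians(25)
def lever_tool(yaw,origin,pitch=0,flip=1):
    """TCP pose that holds the lever (grip at lever_grip) with its origin at `origin`"""
    f=fr(yaw,pitch); d=f.apply([-np.sin(A),0,np.cos(A)]); y=flip*f.apply([0,1,0])
    rot=R.from_matrix(np.c_[np.cross(y,-d),y,-d])
    return origin+f.apply([-.0359,0,.080])-d*pinch_z, rot
def st(): s=read_state(); print("t %.2f"%s["t"],"p",np.round(s["position"],4),"F",np.round(s["wrist_force"],1),"w %.4f"%s["width"],"q",np.round(s["joint_positions"],2))
E
python3 - <<'E'
from arm import *; from geo import *
t=dict(np.load("top0.npz")); mn=t["image"].min(-1)
r,p=blob(t,mn>170,.028,(155,245,245,308)); print("tray part",r)
print("tray px centre",ray(t,(200,289),.028))
for T in [((.659,.0246,.2),down(np.radians(11.35))),((.535,.29,.2),down(np.radians(30)))]:
    print(inverse_kinematics(T[0],q(T[1])))
for fl in(1,-1):
    for n,(p,ro) in dict(stand=lever_tool(SY,STAND+[0,0,.006],flip=fl),ins=lever_tool(CY,CASE+fr(CY).apply([-.07,0,.045]),flip=fl),end=lever_tool(CY,CASE+fr(CY).apply([.04,0,.135]),flip=fl)).items(): print(fl,n,np.round(p,3),inverse_kinematics(p,q(ro)))
s=read_state(); 
move_l([s["position"][0],s["position"][1],.42],vel=.3); st()
move_to([.659,.0246,.30],q(down(np.radians(11.35)))); st()
x=snapshot("side"); cv2.imwrite("pics/side1.png",x["image"][:,:,::-1])
E
```

```text
tray part ((549.9755249023438, 310.6475524902344), (137.6434326171875, 168.26617431640625), 5.595855712890625)
tray px centre [[0.53420793 0.30456379 0.028     ]]
[-7.54432831e-02  1.52371035e-01  1.55857549e+00 -4.44089210e-16
  1.43064613e+00 -2.73538153e-01]
[ 3.74489103e-01  3.49456393e-02  1.68393527e+00 -4.44089210e-16
  1.42271174e+00 -1.49109672e-01]
1 stand [ 0.455 -0.307  0.069] [-0.8779429  -0.18749077  2.17536745  0.38610335  0.86057184 -2.52297599]
1 ins [0.565 0.019 0.108] [-0.08275071 -0.24009696  2.14572293 -0.04125959  0.80100207 -1.47848461]
1 end [0.673 0.003 0.198] [-0.0967055  -0.06534173  1.83124243 -0.02938851  0.94016991 -1.50253333]
-1 stand [ 0.455 -0.307  0.069] [-0.8779429  -0.18749077  2.17536745  0.38610335  0.86057184  0.61861666]
-1 ins [0.565 0.019 0.108] [-0.08275071 -0.24009696  2.14572293 -0.04125959  0.80100207  1.66310804]
-1 end [0.673 0.003 0.198] [-0.0967055  -0.06534173  1.83124243 -0.02938851  0.94016991  1.63905932]
t 0.88 p [ 0.144  -0.6072  0.4178] F [-0.2 -0.1 -0.7] w 0.0855 q [-1.46  0.01  1.35 -0.    1.78 -0.12]
t 3.77 p [0.6591 0.0237 0.3002] F [-0.7 -0.8 -0.7] w 0.0852 q [-0.08  0.1   1.45 -0.    1.59 -0.27]
```

```bash
python3 - <<'E'
from arm import *; import cv2
P=[.6593,.0246]
move_l([*P,.10],vel=.25)
print(move_l([*P,.057],vel=.08,contact_N=6)); st()
grip(.03,40); st()
move_l([*P,.16],vel=.2); st()
x=snapshot("side"); cv2.imwrite("pics/side2.png",cv2.resize(x["image"][150:390,200:520,::-1],(640,480)))
E
```

```text
False
t 5.46 p [0.6593 0.0246 0.0567] F [ 0.4  0.7 -0.7] w 0.0852 q [-0.08  0.29  1.65  0.    1.2  -0.27]
t 5.79 p [0.6602 0.0246 0.0582] F [0.1 0.2 2.6] w 0.0618 q [-0.08  0.29  1.65  0.    1.2  -0.27]
t 6.46 p [0.6584 0.0246 0.1585] F [-0.4  0.4 -1.1] w 0.0624 q [-0.08  0.18  1.59 -0.    1.37 -0.27]
```

View pics/side2.png

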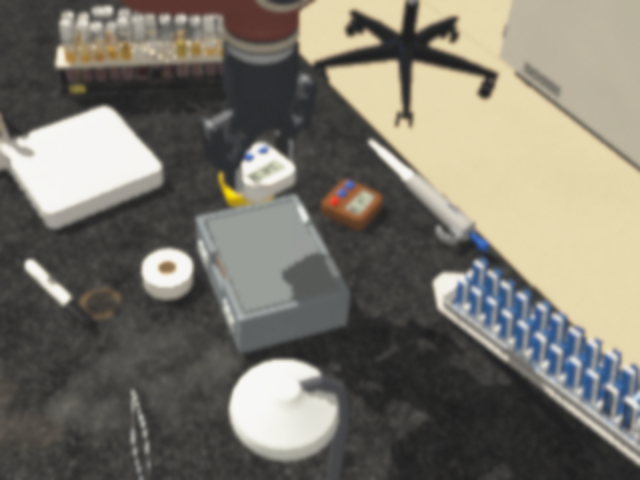

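```bash
python3 - <<'E'
from arm import *; import cv2
P=[.545,.303]; ro=q(down(np.radians(5.6+11.4)))
ro=q(down(np.radians(5.6)))
move_to([*P,.14],ro)
move_l([*P,.045],vel=.2)
print(move_l([*P,.022],vel=.03,contact_N=3)); st()
grip(.075); st()
move_l([*P,.15],vel=.25); st()
x=snapshot("top"); cv2.imwrite("pics/top3.png",x["image"][:,:,::-1])
E
```

```text
True
t 8.92 p [0.5449 0.303  0.0258] F [-0.9 -0.4  4.1] w 0.0621 q [ 0.39  0.25  1.75 -0.    1.13  0.29]
t 9.20 p [0.5437 0.3025 0.0244] F [ 0.4  0.  -0.1] w 0.0748 q [ 0.39  0.26  1.76 -0.    1.13  0.29]
t 9.85 p [0.5442 0.3027 0.1487] F [-0.2  0.3 -0.1] w 0.0749 q [0.39 0.11 1.69 0.   1.34 0.29]
```

```bash
python3 - <<'E'
from arm import *; import cv2
p,ro=lever_tool(SY,STAND+[0,0,.006],flip=-1); d=-ro.apply([0,0,1])
grip(.06)
pre=p+d*.11
s=read_state()["position"]; move_l([s[0],s[1],.24],vel=.3)
move_to(pre,q(ro)); st()
move_l(p+d*.055,vel=.15)
for n in("side","top"):
    x=snapshot(n); np.savez(n+"4.npz",**x); y,xx=(350,250) if n=="side" else (260,400)
    h,w=(130,173) if n=="side" else (100,133)
    cv2.imwrite(f"pics/{n}4.png",cv2.resize(x["image"][y:y+h,xx:xx+w,::-1],(400,300),interpolation=cv2.INTER_CUBIC))
a=cv2.imread("pics/side4.png");b=cv2.imread("pics/top4.png");cv2.imwrite("pics/c4.png",np.hstack([a,b]));st()
E
```

```text
t 12.88 p [ 0.4092 -0.3001  0.169 ] F [-0.3  0.   0.2] w 0.0603 q [-0.95 -0.44  2.19  0.35  1.11  0.64]
t 13.49 p [ 0.4322 -0.3041  0.1203] F [ 0.4  0.4 -0.4] w 0.0600 q [-0.92 -0.32  2.19  0.36  0.99  0.63]
```

View pics/c4.png

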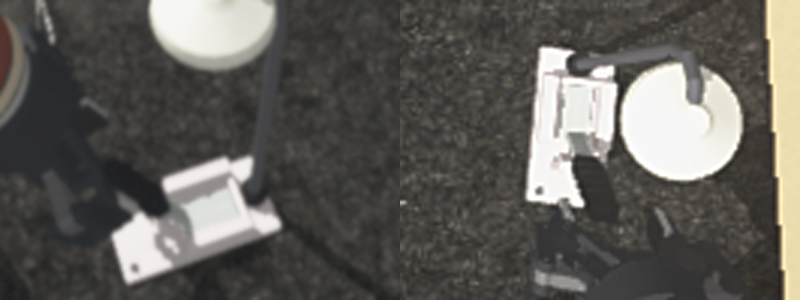

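```bash
python3 - <<'E'
from arm import *; from geo import *
for n in("top0","top4"):
    t=dict(np.load(n+".npz"));P=cloud(t);Z=P[...,2];I=t["image"].astype(int)
    L=fr(SY).inv().apply((P-STAND).reshape(-1,3)).reshape(P.shape)  # stand frame
    for lo,hi in((.055,.075),(.075,.09),(.09,.105),(.105,.12)):
        m=(L[...,2]>lo)&(L[...,2]<hi)&(I.max(-1)<80)&(abs(L[...,1])<.022)&(abs(L[...,0]+.466*(L[...,2]-.009))<.03)
        q_=L[m]; 
        if len(q_)>3: print(n,lo,len(q_),"x",np.round(q_[:,0].mean()+.466*(q_[:,2].mean()-.009),4),"y",np.round(np.percentile(q_[:,1],[2,50,98]),4))
    m=(L[...,2]>.03)&(L[...,2]<.048)&(I.min(-1)>90)&(abs(L[...,1])<.04)&(L[...,0]<.03)&(L[...,0]>-.06)
    q_=L[m]; print("saddle",len(q_),np.round(np.percentile(q_[:,:2],[2,50,98],axis=0),4) if len(q_) else '')
    m=(L[...,2]>.011)&(L[...,2]<.02)&(I.min(-1)>90)&(abs(L[...,1])<.04)&(L[...,0]<.05)&(L[...,0]>-.02)
    q_=L[m]; print("cheek",len(q_),np.round(np.percentile(q_[:,1],[2,25,50,75,98],axis=0),4) if len(q_) else '')
E
```

```text
top0 0.055 42 x 0.0071 y [-0.0111  0.      0.0083]
top0 0.075 41 x 0.006 y [-0.012   0.0017  0.0089]
top0 0.09 42 x 0.0051 y [-0.0118  0.0002  0.0082]
top0 0.105 62 x 0.0013 y [-0.0124  0.      0.0082]
saddle 53 [[-0.0265 -0.0084]
 [-0.0148  0.0057]
 [-0.006   0.0136]]
cheek 195 [-0.029  -0.0149 -0.0019  0.0107  0.0274]
top4 0.055 39 x 0.0073 y [-0.0119  0.0002  0.0081]
top4 0.075 40 x 0.0067 y [-0.0123  0.0001  0.0082]
top4 0.09 38 x 0.0053 y [-0.0111  0.0026  0.009 ]
top4 0.105 72 x 0.0019 y [-0.0124 -0.0011  0.0085]
saddle 51 [[-0.0264 -0.0081]
 [-0.0148  0.0058]
 [-0.0059  0.0141]]
cheek 191 [-0.0276 -0.0142 -0.001   0.0131  0.0275]
```

```bash
python3 - <<'E'
from arm import *; import cv2
p,ro=lever_tool(SY,STAND+fr(SY).apply([0,-.0012,.006]),flip=-1); d=-ro.apply([0,0,1])
print(move_l(p,vel=.1,contact_N=8)); st()
grip(.0,110); hold(.2); st()
s=read_state(); np.savez("grasp.npz",p=s["position"],q=s["ee_rot"])
g=s["position"]
move_l(g+d*.02,vel=.06); st()
move_l(g+d*.10,vel=.2); st()
x=snapshot("side"); np.savez("side5.npz",**x); cv2.imwrite("pics/c5.png",cv2.resize(x["image"][300:480,220:460,::-1],(640,480)))
E
```

```text
False
t 14.19 p [ 0.4548 -0.3082  0.0696] F [ 0.3 -0.5  0.6] w 0.0600 q [-0.88 -0.19  2.17  0.39  0.86  0.62]
t 14.82 p [ 0.4548 -0.3082  0.07  ] F [-4.2  0.8  6.1] w 0.0206 q [-0.88 -0.19  2.17  0.39  0.86  0.62]
t 15.32 p [ 0.4461 -0.307   0.0881] F [-0.1  0.  -0.9] w 0.0206 q [-0.89 -0.24  2.18  0.38  0.91  0.62]
t 15.88 p [ 0.4126 -0.3023  0.1598] F [ 0.8 -1.  -3. ] w 0.0207 q [-0.95 -0.42  2.19  0.35  1.09  0.64]
```

View pics/c5.png

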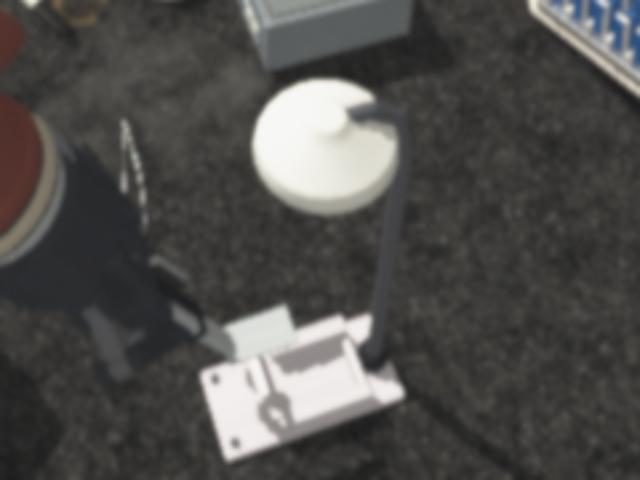

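```bash
python3 - <<'E'
from arm import *; import cv2
def L(x,z,pitch=0): p,ro=lever_tool(CY,CASE+fr(CY).apply([x,0,z]),pitch,-1); return p,q(ro)
move_to(*L(-.13,.12)); st()
move_l(*L(-.125,.0455),vel=.15); st()
o=[]
for n,(y,x,h,w) in dict(side=(230,240,105,140),top=(200,260,90,120)).items():
    s=snapshot(n); np.savez(n+"6.npz",**s)
    o.append(cv2.resize(s["image"][y:y+h,x:x+w,::-1],(400,300),interpolation=cv2.INTER_CUBIC))
cv2.imwrite("pics/c6.png",np.hstack(o))
E
```

```text
t 17.23 p [0.5051 0.028  0.1823] F [ 1.4  0.1 -1.6] w 0.0207 q [-0.07 -0.51  2.21 -0.04  1.01  1.67]
t 17.88 p [0.5107 0.0271 0.1092] F [-0.5  0.4 -0.1] w 0.0208 q [-0.07 -0.4   2.27 -0.05  0.84  1.67]
```

View pics/c6.png

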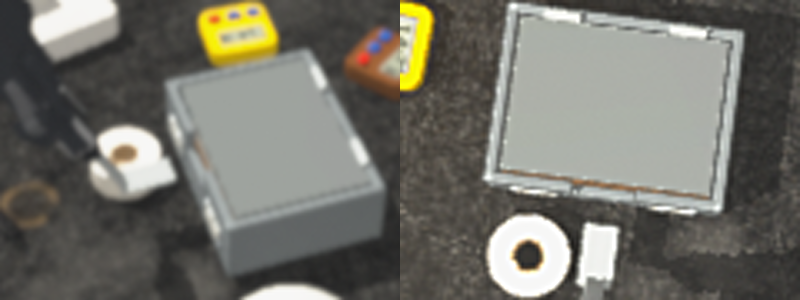

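```bash
python3 - <<'E'
from arm import *; import cv2
def L(x,z,pitch=0): p,ro=lever_tool(CY,CASE+fr(CY).apply([x,0,z]),pitch,-1); return p,q(ro)
print(move_l(*L(-.068,.0455),vel=.08,contact_N=8)); st()
# lift: tip (lever x 40, top z 3) follows an arc of radius r about the hinge on the cover's underside
r=.083
for th in np.radians([12,22,32]):
    tx=.056-r*np.cos(th)+.006*0; tz=.060+r*np.sin(th)-.006*np.cos(th)
    move_l(*L(tx-.040,tz-.003),vel=.08); st()
o=[]
for n,(y,x,h,w) in dict(side=(200,220,150,200),top=(180,250,105,140)).items():
    s=snapshot(n); np.savez(n+"7.npz",**s)
    o.append(cv2.resize(s["image"][y:y+h,x:x+w,::-1],(400,300),interpolation=cv2.INTER_CUBIC))
cv2.imwrite("pics/c7.png",np.hstack(o))
E
```

```text
False
t 18.84 p [0.5662 0.0191 0.1083] F [ 0.7  0.5 -1.5] w 0.0204 q [-0.08 -0.24  2.14 -0.04  0.8   1.66]
t 19.28 p [0.5702 0.0185 0.133 ] F [ 0.1  0.4 -1.8] w 0.0207 q [-0.08 -0.26  2.12 -0.04  0.85  1.66]
t 19.62 p [0.5744 0.0178 0.1469] F [-1.4 -0.4 -1.9] w 0.0210 q [-0.08 -0.27  2.1  -0.04  0.87  1.66]
t 19.95 p [0.581  0.0168 0.1602] F [-0.8  0.9 -2.3] w 0.0209 q [-0.09 -0.26  2.07 -0.04  0.9   1.66]
```

View pics/c7.png

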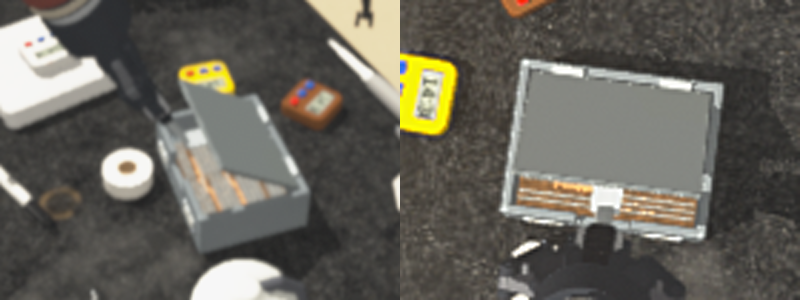

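```bash
python3 - <<'E'
from arm import *; import cv2
def L(x,z,pitch=0): p,ro=lever_tool(CY,CASE+fr(CY).apply([x,0,z]),pitch,-1); return p,q(ro)
r=.083
for th in np.radians([42,52,62,72,82,92,100,107]):
    tx=.056-r*np.cos(th)-.006*np.sin(th); tz=.060+r*np.sin(th)-.006*np.cos(th)
    if move_l(*L(tx-.040,tz-.003),vel=.12,contact_N=20): print("contact",th); break
    st()
s=snapshot("side"); np.savez("side8.npz",**s); cv2.imwrite("pics/c8.png",cv2.resize(s["image"][150:350,200:440,::-1],(600,500)))
E
```

```text
t 20.31 p [0.5853 0.0161 0.1721] F [-0.   0.4 -0.6] w 0.0207 q [-0.09 -0.27  2.05 -0.04  0.92  1.65]
t 20.58 p [0.595  0.0147 0.1823] F [ 0.3  0.3 -1.7] w 0.0205 q [-0.09 -0.25  2.02 -0.03  0.93  1.65]
t 20.86 p [0.6062 0.0129 0.1908] F [ 0.7  0.2 -2.2] w 0.0206 q [-0.09 -0.23  1.99 -0.03  0.94  1.65]
t 21.13 p [0.6188 0.0109 0.1974] F [ 0.3  0.1 -1.3] w 0.0202 q [-0.09 -0.2   1.95 -0.03  0.95  1.65]
t 21.41 p [0.6325 0.0089 0.2016] F [ 0.3  0.2 -1.3] w 0.0204 q [-0.09 -0.17  1.92 -0.03  0.95  1.64]
t 21.68 p [0.6466 0.0067 0.2033] F [-0.  -0.  -1.9] w 0.0209 q [-0.09 -0.14  1.89 -0.03  0.95  1.64]
t 21.93 p [0.6579 0.0049 0.2028] F [-0.   0.1 -1.4] w 0.0211 q [-0.1  -0.11  1.86 -0.03  0.95  1.64]
t 22.18 p [0.6677 0.0034 0.201 ] F [ 0.4  0.5 -2. ] w 0.0206 q [-0.1  -0.08  1.84 -0.03  0.95  1.64]
```

View pics/c8.png

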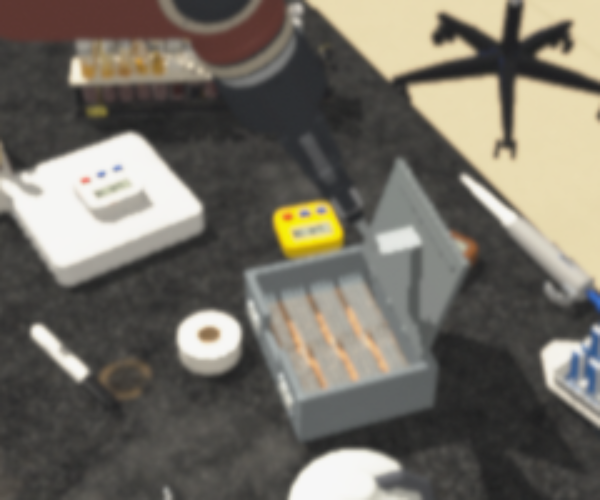

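```bash
python3 - <<'E'
from arm import *; from geo import *
def L(x,z,pitch=0): p,ro=lever_tool(CY,CASE+fr(CY).apply([x,0,z]),pitch,-1); return p,q(ro)
move_l(*L(-.02,.138),vel=.15); move_l(*L(-.13,.15),vel=.25); st()
for n in("side","top"):
    s=snapshot(n); np.savez(n+"9.npz",**s); C=fr(CY).inv().apply((cloud(s)-CASE).reshape(-1,3))
    c=C[(C[:,2]>.08)&(C[:,2]<.18)&(abs(C[:,1])<.07)&(C[:,0]>.02)&(C[:,0]<.13)]
    if len(c)>20:
        k=np.polyfit(c[:,2],c[:,0],1); print(n,len(c),"lean past upright deg",np.degrees(np.arctan(k[0])),"x at z60",np.polyval(k,.06),"zmax",c[:,2].max())
    # lever toe
    f=fr(CY); lo=C-np.array([-.13,0,.15]); im=s["image"].reshape(-1,3)
    m=(lo[:,0]>.008)&(lo[:,0]<.06)&(abs(lo[:,1])<.03)&(abs(lo[:,2])<.03); t=lo[m]
    if len(t)>5: print(n,"toe",len(t),np.round(np.percentile(t,[2,50,98],axis=0),4).tolist(),"pitch slope",np.polyfit(t[:,0],t[:,2],1))
o=[s["image"][180:285,250:390,::-1]]; cv2.imwrite("pics/c9.png",cv2.resize(o[0],(600,450)))
E
```

```text
t 23.34 p [0.506  0.0283 0.214 ] F [-0.2 -0.2 -1.8] w 0.0207 q [-0.07 -0.53  2.18 -0.04  1.06  1.66]
side 1393 lean past upright deg 17.571460160992608 x at z60 0.05071935091516994 zmax 0.1708123152281703
side toe 132 [[0.0088, -0.0134, 0.0019], [0.0247, -0.003, 0.0044], [0.0402, 0.0098, 0.0071]] pitch slope [0.01509659 0.00399919]
top 1338 lean past upright deg 17.815728433163375 x at z60 0.05112227820833866 zmax 0.17254745606719535
top toe 177 [[0.0085, -0.013, -0.0006], [0.0251, -0.0016, 0.0031], [0.0411, 0.0097, 0.0074]] pitch slope [0.03368006 0.00224706]
```

```bash
python3 - <<'E'
from arm import *; from geo import *
g=np.load("grasp.npz"); p,qq=g["p"],g["q"]
_,ro=lever_tool(SY,STAND,flip=-1); d=-ro.apply([0,0,1]); Q=q(ro)
move_to(p+d*.12,Q); st()
if move_l(p+d*.012,vel=.12,contact_N=12): print("early contact"); st()
else:
    print(move_l(p-d*.001,vel=.03,contact_N=6)); st()
    x=snapshot("side"); np.savez("side10.npz",**x); y=snapshot("top"); np.savez("top10.npz",**y)
    cv2.imwrite("pics/c10.png",np.hstack([cv2.resize(x["image"][350:480,250:423,::-1],(400,300)),cv2.resize(y["image"][260:360,400:533,::-1],(400,300))]))
E
```

```text
t 24.75 p [ 0.4049 -0.301   0.1787] F [-0.2 -0.1 -2. ] w 0.0205 q [-0.96 -0.46  2.19  0.35  1.14  0.64]
True
t 26.23 p [ 0.4547 -0.3085  0.0701] F [-2.   1.3  5.9] w 0.0206 q [-0.88 -0.19  2.17  0.39  0.86  0.62]
```

View pics/c10.png

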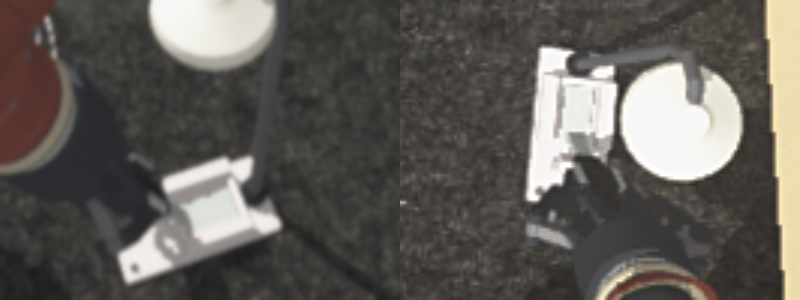

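The lever is seated at the original height, with the toe between the cheeks as before. I'll release it, back out along the handle line and check everything.

```bash
python3 - <<'E'
from arm import *; from geo import *
p=np.load("grasp.npz")["p"]; _,ro=lever_tool(SY,STAND,flip=-1); d=-ro.apply([0,0,1])
grip(.06); hold(.2); move_l(p+d*.13,vel=.15); 
s=read_state()["position"]; move_l([s[0]-.08,s[1]+.05,.28],vel=.25); hold(.3); st()
a=dict(np.load("top0.npz")); b=snapshot("top")
for n,t in(("before",a),("after",b)):
    P=cloud(t);I=t["image"].astype(int)
    L=fr(SY).inv().apply((P-STAND).reshape(-1,3)).reshape(P.shape)
    m=(L[...,2]>.03)&(L[...,2]<.13)&(I.max(-1)<80)&(abs(L[...,1])<.025)&(abs(L[...,0]+.466*(L[...,2]-.009))<.03)
    print(n,"handle",m.sum(),np.round(L[m].mean(0),4),"zmax",L[m][:,2].max().round(4))
    C=fr(CY).inv().apply((P-CASE).reshape(-1,3)); c=C[(C[:,2]>.08)&(abs(C[:,1])<.07)&(C[:,0]>.02)&(C[:,0]<.13)&(C[:,2]<.18)]
    if n=="after": print("cover deg",90+np.degrees(np.arctan(np.polyfit(c[:,2],c[:,0],1)[0])))
P=cloud(b); k=P[(P[...,2]>.04)&(abs(P[...,0]-.545)<.05)&(abs(P[...,1]-.303)<.05)]
r=cv2.minAreaRect((k[:,:2]*1000).astype(np.float32)); print("timer",r,"z",np.percentile(k[:,2],[10,50,90]))
D=np.abs(a["image"].astype(int)-b["image"]).max(-1)
for n,(x0,y0,x1,y1) in dict(roll=(284,262,314,292),marker=(255,318,310,342),forceps=(350,312,405,332)).items(): print(n,"changed",(D[y0:y1,x0:x1]>60).mean().round(3))
cv2.imwrite("pics/c11.png",b["image"][:,:,::-1])
E
```

```text
t 28.99 p [ 0.3203 -0.2501  0.2786] F [-1.  -0.5  0.9] w 0.0600 q [-1.1  -0.83  2.24  0.35  1.49  0.63]
before handle 233 [-0.0378 -0.0005  0.0986] zmax 0.1262
after handle 231 [-0.0377 -0.001   0.0986] zmax 0.1265
cover deg 107.88026898246088
timer ((543.8535766601562, 302.1302185058594), (63.09813690185547, 64.84921264648438), 5.914763450622559) z [0.04240571 0.04566233 0.04879074]
roll changed 0.0
marker changed 0.0
forceps changed 0.0
```

View pics/c11.png

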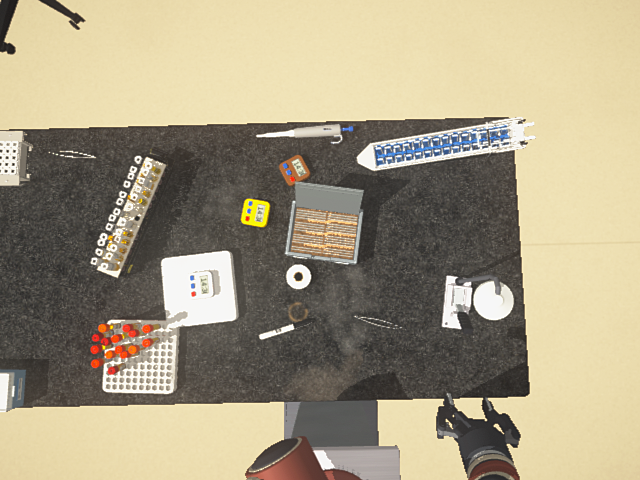

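The final picture shows the timer on the tray (203,284), the case open with the cover leaning back (327,197), the lever in its stand (458,303) and the bystanders untouched. The robot touches nothing.

```bash
python3 -c "
from bench import *
sign_off()"
```

```text
the job is handed in; nothing more can be done
```

The job is done and handed in at about 29 s of the 72 s allowed. I moved the white timer to the tray, took the lever out along its handle line and pushed its toe through the notch. I pried the cover up, swung it over, and put the lever back in its stand.

The last checks, all taken after releasing the lever and backing away, showed:
- **Timer:** it lies flat near the middle of the tray, wholly on it.
- **Cover:** it stays open at about 108°, just short of its 110° stop.
- **Lever:** its handle is within 1 mm of where it was at the start.
- **Bystanders:** the label roll, marker and forceps show no change in the pictures. The yellow and brown timers look unmoved.
- **Forces:** the readings I took at the wrist stayed under about 10 N.

No check failed. While the jaws closed on the timer, the fingertips touched the cover with about 3 N. When the lever was lowered back, its seating contact was about 6 N.

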